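# Clamp the cassette in its reader socket

## Task

Two reader sockets stand open on the bench. Swing the clamp lever of the one that holds the white cassette fully shut, so that it lies flat over the cassette; leave the cassette seated and the empty socket's lever standing open.

Things in the scene. Friction and masses are not known exactly. Their poses are not given: they have to be found in the camera images.
- loaded_socket: Grey socket block holding the cassette, 90 (its x) by 74 (y) by 24 mm high, fixed to the bench; a black connector sticks 9 mm out of its rear (+x). Origin: centre of its underside, on the bench; z up. The lever's hinge axis runs along the block's y at x = +36 mm, z = 40 mm, between cheeks that rise to z = 50 mm. An identical socket without a cassette stands 0.25 to 0.55 m to one side.
- loaded_lever (a joint): Lever of the loaded socket: flat arm 30 mm wide, 8 mm thick, end 95 mm from the hinge axis. 0 = shut: level over the cassette, pointing to the block's -x, flat upper face at z = 44 mm (4 mm above the axis). Grows in rad as its end swings up and back to +x; 1.57 = upright, stop at 1.75. Starts at 1.2 to 1.55. Friction (0.12 N m, about 1.5 N near the end) holds it wherever left; no spring or catch.
- empty_lever (a joint): Lever of the other, empty socket: same shape and joint values, starts at 1.2 to 1.55, to stay up. Both levers have a black grip, 6 mm thick, under the last 36 mm of the arm and a rubber foot underneath, 44 mm from the axis, that comes down over the cassette.
- cassette: Loose white cassette, 47 by 51 by 14 mm, 50 g, with a glass window; it lies in the nest of the loaded socket with 1.5 mm of play, its top 4 mm proud of the block. Origin: centre of its underside, at x = -8 mm, z = 14 mm of the block. (Keep clear: a microscope 0.4 m high stands behind the gap between the two sockets, its front 0.71 m ahead of the robot's base axis.)
Not all that is in view belongs to the job. Leave any purple look-alike of the part that bears empty_lever alone.

How it is judged:
By the outcome, as a careful person would: the job done as asked, in the order asked, and still so for the second after the job is handed in, with the robot touching nothing.
It also fails if it takes over 35 s, if anything falls off the work surface, if the arm or the gripper's body presses on something with over 40 N, if the wrist force passes 120 N, or if a joint passes its speed limit or range.

## Robot

A 7-joint arm with a two-finger parallel gripper is mounted at the origin on a cart in front of the work surface, level with it; the furniture and walls round the work are solid. World frame = base frame: x ahead of the robot, y to its left, z up, the work surface at z = 0. Lengths are in mm, angles in rad, forces in N, time in s.
With the tool pointing down it reaches from about 400 to 875 mm from the base axis. Payload 4.4 kg.
Tool frame: the origin (TCP) lies on the centre line of the jaws, within the pads' length; the fingertips stand 25 mm ahead of it and the grasp point (between the pads) lies 6 mm ahead of it; z points along the fingers, y is the line along which they close (so a half turn about z gives the same grasp; the last joint's range is limited). The gripper opens to 85 mm and grips with 20 to 120 N. Pads are 22 mm wide; open, the fingers measure 114 mm over their backs; the gripper's body (76 mm by 85 mm) begins 54 mm behind the grasp point. The pads swing forward as they close: fully open they stand 13 mm farther back than shut.
Start: joints at [1.189, 0.628, 0.038, 1.517, -0.027, 0.996, -0.02], TCP at [201.902, -617.862, 256.313] pointing down, gripper open.
Joint ranges: [-3.06, 3.06], [-0.37, 2.12], [-1.25, 1.32], [0.18, 2.47], [-1.1, 4.24], [0.23, 1.98], [-2.94, 2.94]. Speed limits (rad/s): [2.57, 2.57, 3.14, 3.14, 3.14, 3.14, 3.14].

## Interface

Orientations are given as a rotation vector (axis times angle).
In Python, from rig import observe, read_camera, camera_model, close_job gives the robot as it stands. The module is installed in compiled form; this text tells all that it offers.
- The arm moves only by the tool carry_out, never from a script. Its argument "rows" is a list of rows, each a list of 7 numbers: the shift along the tool's x, y, z scaled (see below), then the turn, a rotation vector about the tool's x, y, z scaled (see below), then the closure, from -1 (fully open) to 1 (shut). A call has exactly 10 rows; each row is the pose to reach, as a shift and turn from the pose commanded when the call began, along the tool's axes at that moment, turning the shorter way round; what a row does not reach only later rows make up. The controller multiplies each number of a shift by 0.4 m and each number of a turn by 180 degrees. A row lasts 1/12 s, in which the tool goes at most 41.7 mm and 7.16 degrees, less where a joint would pass 70% of its speed; a pose out of reach is approached as far as the arm can. A call with a number of a shift or a turn outside -1 to 1 is refused whole. A call with a gripper value outside its range is refused whole. The fingers move at their own pace and stop on an object; "squeeze" is the grip in N (left out, the last holds). Time passes only in rows, so rows that repeat a pose let the fingers close, or fill a call up. It gives the time, the measured TCP pose, the force, the opening and the grip force at its end, in the units of the state.
- observe(): the state, without advancing time (a new reading comes with each control period).
- read_camera(name): name is "scene" or "side" or "wrist"; returns the picture (400x640x3 uint8, blue, green, red); there is no depth.
- camera_model(name): a dict with "K" (3x3 intrinsics, pixels), "k1" (the pictures are not rectified: a ray, as slopes to the right and down, at radius r is drawn at 1 + k1 r^2 times it, then the intrinsics apply), "cam_to_world" (4x4, takes a point from camera to world coordinates). Camera axes: x right, y down, z forward; pixel columns grow to the right and rows downward; lengths in mm; the calibration is good to about 2 mm. A picture is of the moment at which its call begins: read the wrist's pose just before it. camera_model takes no time and is no camera call; for the wrist camera it gives the pose at the moment of the call.
- close_job(): hands the job in; it is judged then, once.
The state is a dict: "t": time; "q": joint angles; "qd": joint speeds; "joint_efforts": joint torques, N m; "eef_pos": TCP position; "orientation": TCP orientation; "contact_force": force on the tool from outside, world axes, zero at the start; "wrist_torque": the same for the moment, N m; "gripper_width": opening from 0.0 (shut) to 1.0 (fully open); "finger_force": force on a finger pad.
Only numpy, scipy, OpenCV 4.12 (cv2) and the standard library are available. Lean on these libraries where they do the work, as an engineer would, in place of code of your own. Each camera call takes 0.05 s, during which the arm holds its last target. There are 200 camera calls.

## Working session

There is one attempt and no reset: what is moved stays moved. The work goes in short steps, Python scripts to look and compute and a tool call to move; the robot and the scene stay as the last step left them, time stands still between calls to the robot, and variables do not carry over. Pictures are saved under pics/ and viewed, at most 10 in all, crops included, and the job is handed in when it is done.

Besides the shell and the picture viewer there is one more tool, called after "Call:" as a command line: name --pt "numbers of a row" for each row, then --argument value for the rest. carry_out: Moves the arm, as the interface text tells. Its arguments: {"type":"object","properties":{"rows":{"type":"array","items":{"type":"array","items":{"type":"number","minimum":-1,"maximum":1}}},"squeeze":{"type":"number"}},"required":["rows"]}

```bash
mkdir -p pics
python3 - <<'E'
from rig import *
import cv2
print(observe())
for n in ("scene","side"):
    cv2.imwrite(f"pics/{n}0.png",read_camera(n)); m=camera_model(n); print(n,m)
E
```

```text
{'t': 0.0, 'q': array([ 1.18921495,  0.62933763,  0.03842461,  1.51835997, -0.02698297,
        0.99627906, -0.01999694]), 'qd': array([ 8.14333004e-04, -5.90466747e-05,  3.90079631e-04,  4.57047766e-05,
        1.23247861e-03,  1.50592359e-03,  3.35731940e-04]), 'joint_efforts': array([ 7.88569560e-04, -5.63384843e+01,  1.22604165e+00, -1.93441987e+01,
        1.09389154e-02,  1.04934137e-02,  1.35036686e-05]), 'eef_pos': array([ 201.72100168, -617.31046307,  255.39679264]), 'orientation': array([-3.10069247e+00, -4.93721893e-01,  5.04135120e-04]), 'contact_force': array([-0.2283927 , -0.64143885, -0.17455376]), 'wrist_torque': array([-0.010517  , -0.00492218, -0.03632035]), 'finger_force': 0.0, 'gripper_width': 0.9967094409239887}
scene {'K': array([[490.56965992,   0.        , 320.142707  ],
       [  0.        , 490.56965992, 195.32389815],
       [  0.        ,   0.        ,   1.        ]]), 'k1': -0.05421663552113203, 'cam_to_world': array([[-8.13248850e-01, -3.71713863e-01,  4.47722136e-01,
         6.23711356e+01],
       [-5.81793912e-01,  5.35138480e-01, -6.12488899e-01,
         5.38146428e+02],
       [-1.19227285e-02, -7.58587906e-01, -6.51461616e-01,
         7.77623848e+02],
       [ 0.00000000e+00,  0.00000000e+00,  0.00000000e+00,
         1.00000000e+00]])}
side {'K': array([[490.95074322,   0.        , 321.81248757],
       [  0.        , 490.95074322, 204.04792151],
       [  0.        ,   0.        ,   1.        ]]), 'k1': 0.028176805042549602, 'cam_to_world': array([[-9.97046777e-01,  4.50622318e-02, -6.21861708e-02,
         5.85560201e+02],
       [ 7.37670737e-02,  3.36765494e-01, -9.38694530e-01,
         9.20746889e+02],
       [-2.13575140e-02, -9.40509648e-01, -3.39095059e-01,
         4.20065222e+02],
       [ 0.00000000e+00,  0.00000000e+00,  0.00000000e+00,
         1.00000000e+00]])}
```

View pics/scene0.png

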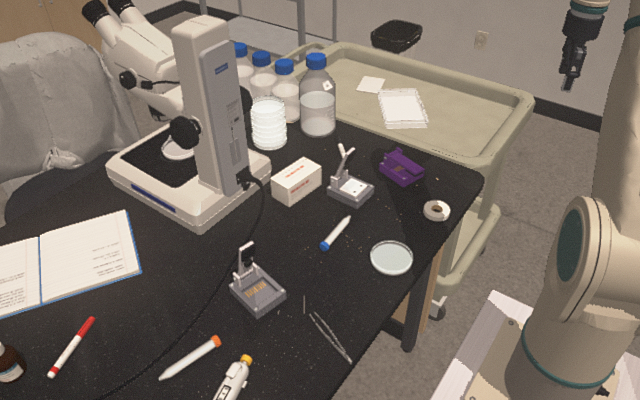

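View pics/side0.png

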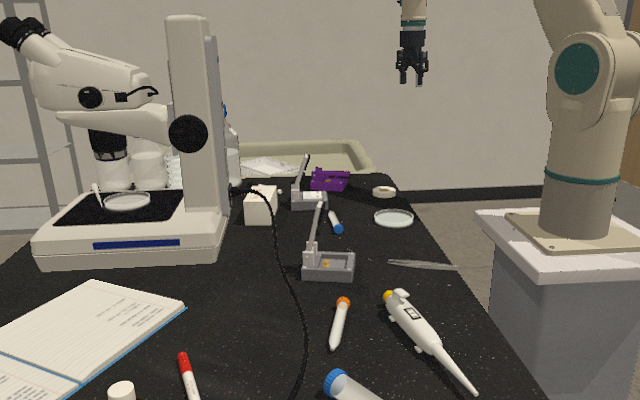

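The scene view shows the loaded socket, with the white cassette, at about (350,188). The empty socket is at (258,290) and a purple look-alike at (402,167). I'll enlarge the loaded socket in both views.

Run:
```python
import cv2, numpy as np
a=cv2.imread("pics/scene0.png")[135:215,315:435]; b=cv2.imread("pics/side0.png")[145:220,280:360]
a=cv2.resize(a,None,fx=6,fy=6,interpolation=cv2.INTER_CUBIC)
b=cv2.resize(b,None,fx=8,fy=8,interpolation=cv2.INTER_CUBIC)
cv2.imwrite("pics/c1.png",a);cv2.imwrite("pics/c2.png",b)
```

```text
(no output)
```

View pics/c1.png

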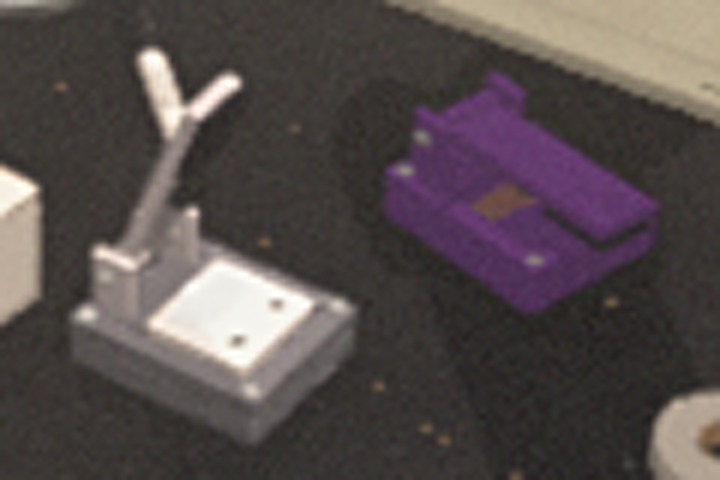

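View pics/c2.png

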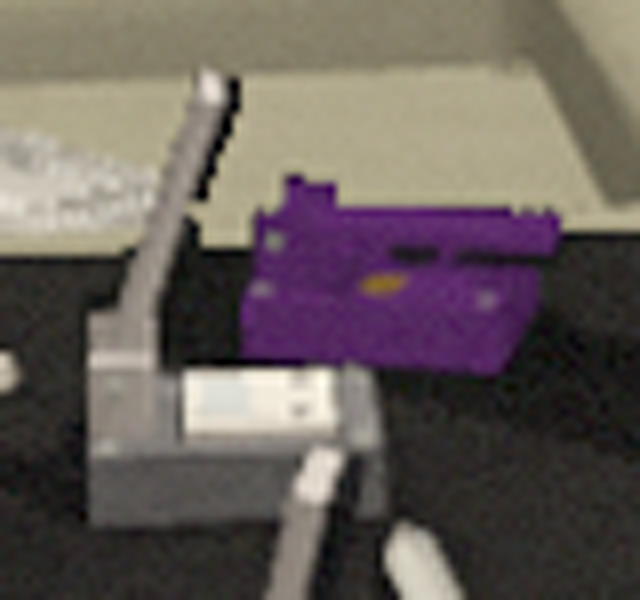

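The loaded socket's top corners in the scene view are near (327.5,188), (357,200.5) and (374,186). Its lever end is near (346.7,154) to (354,148). I'll fit pose and lever angle from both views.

```bash
cat > h.py <<'E'
import numpy as np, cv2
from rig import *
from scipy.optimize import least_squares
from scipy.spatial.transform import Rotation as R
def proj(m,P):
    T=np.linalg.inv(m["cam_to_world"]); return cv2.projectPoints(np.float64(P).reshape(-1,1,3),cv2.Rodrigues(T[:3,:3])[0],T[:3,3],m["K"],np.array([m["k1"],0,0,0,0]))[0].reshape(-1,2)
def blk(p,L):
    c,s=np.cos(p[2]),np.sin(p[2]); L=np.atleast_2d(L)
    return np.c_[p[0]+c*L[:,0]-s*L[:,1],p[1]+s*L[:,0]+c*L[:,1],L[:,2]]
def lev(th,r,h,y):  # r along arm, h above axis when shut (upper side)
    c,s=np.cos(th),np.sin(th); return [36-r*c+h*s, y, 40+r*s+h*c]
E
python3 - <<'E'
from h import *
A=np.array([[75,318],[252,393],[355,308],[252,440],[75,350],[190,112],[238,80]])/6+[315,135]
B=np.array([[90,525],[92,448],[210,100],[212,72]])/8+[280,145]
ms,md=camera_model("scene"),camera_model("side")
def f(p):
    th=p[3]; e1,e2=lev(th,95,0,15),lev(th,95,0,-15)
    a=proj(ms,blk(p,[[45,37,24],[-45,37,24],[-45,-37,24],[-45,37,0],[45,37,0],e1,e2]))-A
    b=proj(md,blk(p,[[45,37,0],[45,37,24],e1,e2]))-B
    return np.r_[a,b].ravel()
r=least_squares(f,[600,-200,0,1.3],x_scale=[10,10,.1,.1],loss='soft_l1'); print(r.x,r.x[2:]*57.3); print(f(r.x).reshape(-1,2).round(1))
cov=np.linalg.inv(r.jac.T@r.jac); print(np.sqrt(np.diag(cov)))
print(blk(r.x,[lev(r.x[3],95,0,0),[36,0,40]]))
s=observe();print(R.from_rotvec(s["orientation"]).as_matrix().round(3))
E
```

```text
[ 5.39671267e+02 -2.39746043e+02 -4.14233042e-02  1.21267366e+00] [-2.37355533 69.48620052]
[[-1.1 -1.2]
 [ 0.3  1.3]
 [ 0.6 -0.8]
 [-0.1  1.1]
 [-1.   1. ]
 [ 0.4 -0.5]
 [ 0.1 -1.2]
 [-0.   0. ]
 [-0.7  0.4]
 [ 0.6 -1. ]
 [ 0.3 -0.5]]
[1.65642716 1.70943577 0.03061956 0.02203037]
[[ 542.36987041 -239.85789198  128.97286835]
 [ 575.64038523 -241.23685544   40.        ]]
[[ 0.951  0.311 -0.001]
 [ 0.311 -0.951  0.002]
 [-0.    -0.002 -1.   ]]
```

```bash
cat >> h.py <<'E'
BP=[539.7,-239.7,-0.0414]
def go(L, yaw=True):  # fingertip block targets -> row numbers from the present pose
    s=observe(); M=R.from_rotvec(s["orientation"]); 
    G=R.from_euler('z',BP[2])*R.from_matrix(np.diag([1,-1,-1.]))
    t=blk(BP,L)+[0,0,25]
    print(s["t"],s["eef_pos"].round(1),s["contact_force"].round(1)); print(t.round(1))
    print((M.inv().apply(t-s["eef_pos"])/400).round(4), ((M.inv()*G).as_rotvec()/np.pi).round(4))
E
python3 - <<'E'
from h import *
go([[48,0,225],[48,0,112]])
m=camera_model("scene")
for u,v in [(275,195),(297,203),(322,180),(317,135),(302,135)]:
    d=cv2.undistortPoints(np.array([[[u,v]]],float),m["K"],np.array([m["k1"],0,0,0.])).ravel()
    C=m["cam_to_world"]; r=C[:3,:3]@[d[0],d[1],1]; print(u,v,(C[:3,3]-r*C[2,3]/r[2]).round())
E
```

```text
0.1 [ 201.8 -617.3  255.5] [ 0.5  0.1 -0.4]
[[ 587.7 -241.7  250. ]
 [ 587.7 -241.7  137. ]]
[[ 1.2087 -0.593   0.0147]
 [ 1.2087 -0.5926  0.2972]] [-5.000e-04  1.000e-04  1.137e-01]
275 195 [ 688. -131.    0.]
297 203 [ 626. -138.    0.]
322 180 [ 628. -244.    0.]
317 135 [ 757. -402.    0.]
302 135 [ 792. -378.    0.]
```

Call:
carry_out --pt "0.09 -0.044 0 0 0 0.02 1" --pt "0.18 -0.088 0 0 0 0.04 1" --pt "0.27 -0.132 0 0 0 0.06 1" --pt "0.36 -0.176 0 0 0 0.08 1" --pt "0.45 -0.22 0 0 0 0.1 1" --pt "0.54 -0.264 0 0 0 0.1137 1" --pt "0.63 -0.308 0 0 0 0.1137 1" --pt "0.72 -0.352 0 0 0 0.1137 1" --pt "0.8 -0.392 0 0 0 0.1137 1" --pt "0.86 -0.42 0 0 0 0.1137 1" --squeeze 30

```text
t: 0.93
eef_pos: [479.3, -347.5, 255.9]
orientation: [-3.139, 0.059, -0.001]
contact_force: [0.2, -0.2, -0.2]
gripper_width: -0.001
finger_force: 0.0
```

```bash
python3 -c "
from h import *
go([[48,0,225],[48,0,112]])"
```

```text
0.9333 [ 479.3 -347.5  255.9] [ 0.2 -0.2 -0.2]
[[ 587.7 -241.7  250. ]
 [ 587.7 -241.7  137. ]]
[[ 0.2607 -0.2744  0.0155]
 [ 0.2605 -0.2739  0.298 ]] [-0.0007 -0.0001  0.0012]
```

Call:
carry_out --pt "0.07 -0.07 0 0 0 0 1" --pt "0.14 -0.14 0 0 0 0 1" --pt "0.2 -0.21 0 0 0 0 1" --pt "0.26 -0.274 0 0 0 0 1" --pt "0.26 -0.274 0.05 0 0 0 1" --pt "0.26 -0.274 0.1 0 0 0 1" --pt "0.26 -0.274 0.1 0 0 0 1" --pt "0.26 -0.274 0.1 0 0 0 1" --pt "0.26 -0.274 0.1 0 0 0 1" --pt "0.26 -0.274 0.1 0 0 0 1"

```text
t: 1.77
eef_pos: [585.6, -247.1, 217.6]
orientation: [3.14, -0.067, 0.003]
contact_force: [-1.0, -0.0, -0.4]
gripper_width: 0.003
finger_force: 0.0
```

Run:
```python
from h import *
go([[48,0,112]])
a=read_camera("scene")[95:215,305:425]; b=read_camera("side")[105:225,260:380]
i=np.hstack([cv2.resize(x,(400,400),interpolation=cv2.INTER_CUBIC) for x in (a,b)])
cv2.imwrite("pics/c3.png",i)
```

```text
1.7667 [ 585.6 -247.1  217.6] [-1.  -0.  -0.4]
[[ 587.7 -241.7  137. ]]
[[ 0.0043 -0.014   0.2016]] [ 0.0003 -0.0006 -0.0004]
```

View pics/c3.png

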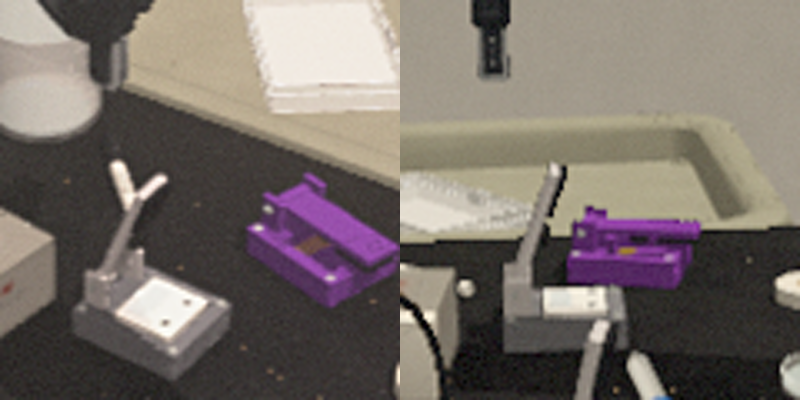

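Fingertips hang above and behind the lever (side view about (288,128)), with nothing in the way. Descending behind it.

Call:
carry_out --pt "0.004 -0.014 0.06 0 0 0 1" --pt "0.004 -0.014 0.12 0 0 0 1" --pt "0.004 -0.014 0.17 0 0 0 1" --pt "0.004 -0.014 0.2 0 0 0 1" --pt "0.004 -0.014 0.2 0 0 0 1" --pt "0.004 -0.014 0.2 0 0 0 1" --pt "0.004 -0.014 0.2 0 0 0 1" --pt "0.004 -0.014 0.2 0 0 0 1" --pt "0.004 -0.014 0.2 0 0 0 1" --pt "0.004 -0.014 0.2 0 0 0 1"

```text
t: 2.7
eef_pos: [587.5, -240.8, 137.3]
orientation: [3.14, -0.065, 0.003]
contact_force: [-0.8, 1.2, 0.3]
gripper_width: -0.002
finger_force: 0.0
```

Run:
```python
from h import *
s=observe()
print(proj(camera_model("side"),s["eef_pos"]-[0,0,25]),proj(camera_model("side"),s["eef_pos"]-[0,0,38]))
L=[]
for th in (1.2,1.1,1.0,.9,.8,.7,.6,.5,.4,.3,.2,.1,0):
    p=lev(th,80,4,0); L.append([p[0]+11,0,p[2]])
go(L)
b=read_camera("side")[105:225,260:380]
a=read_camera("scene")[95:215,305:425]
i=np.hstack([cv2.resize(x,(400,400),interpolation=cv2.INTER_CUBIC) for x in (a,b)])
cv2.imwrite("pics/c4.png",i)
```

```text
[[288.4852629  162.26122969]] [[288.72314567 167.42477044]]
2.7 [ 587.5 -240.8  137.3] [-0.8  1.2  0.3]
[[ 561.4 -240.6  141. ]
 [ 554.  -240.3  138.1]
 [ 546.8 -240.   134.5]
 [ 540.1 -239.7  130.2]
 [ 533.8 -239.5  125.2]
 [ 528.1 -239.2  119.6]
 [ 522.9 -239.   113.5]
 [ 518.4 -238.8  106.9]
 [ 514.6 -238.7   99.8]
 [ 511.5 -238.5   92.5]
 [ 509.1 -238.4   84.8]
 [ 507.5 -238.4   77. ]
 [ 506.7 -238.3   69. ]]
[[-0.0652  0.0022 -0.0093]
 [-0.0839  0.0022 -0.0021]
 [-0.1017  0.0022  0.0069]
 [-0.1186  0.0022  0.0177]
 [-0.1343  0.0022  0.0301]
 [-0.1487  0.0022  0.0441]
 [-0.1616  0.0022  0.0593]
 [-0.1729  0.0022  0.0758]
 [-0.1825  0.0021  0.0934]
 [-0.1904  0.0021  0.1118]
 [-0.1963  0.0021  0.1309]
 [-0.2003  0.0021  0.1505]
 [-0.2023  0.0021  0.1705]] [ 0.0001 -0.0005 -0.    ]
```

View pics/c4.png

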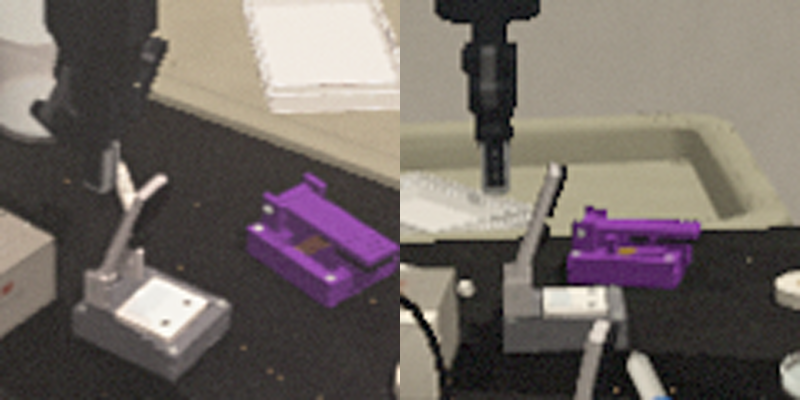

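The fingertip lies at about (288,162.5) in the side view, as predicted, and clear behind the lever. Now pushing along the arc.

Call:
carry_out --pt "-0.04 0.002 -0.008 0 0 0 1" --pt "-0.065 0.002 -0.008 0 0 0 1" --pt "-0.084 0.002 -0.002 0 0 0 1" --pt "-0.102 0.002 0.007 0 0 0 1" --pt "-0.119 0.002 0.018 0 0 0 1" --pt "-0.134 0.002 0.03 0 0 0 1" --pt "-0.149 0.002 0.044 0 0 0 1" --pt "-0.162 0.002 0.059 0 0 0 1" --pt "-0.173 0.002 0.076 0 0 0 1" --pt "-0.173 0.002 0.076 0 0 0 1"

```text
t: 3.63
eef_pos: [515.7, -238.0, 104.2]
orientation: [-3.139, 0.066, 0.006]
contact_force: [-0.9, -0.6, 0.2]
gripper_width: 0.002
finger_force: 0.0
```

Run:
```python
from h import *
L=[]
for th in (.4,.3,.2,.1,0):
    p=lev(th,80,4,0); L.append([p[0]+11,0,p[2]])
go(L)
b=read_camera("side")[105:225,260:380]
a=read_camera("scene")[95:215,305:425]
i=np.hstack([cv2.resize(x,(400,400),interpolation=cv2.INTER_CUBIC) for x in (a,b)])
cv2.imwrite("pics/c5.png",i)
```

```text
3.6333 [ 515.7 -238.   104.2] [-0.9 -0.6  0.2]
[[ 514.6 -238.7   99.8]
 [ 511.5 -238.5   92.5]
 [ 509.1 -238.4   84.8]
 [ 507.5 -238.4   77. ]
 [ 506.7 -238.3   69. ]]
[[-0.0027  0.0017  0.0109]
 [-0.0104  0.0017  0.0294]
 [-0.0163  0.0017  0.0485]
 [-0.0202  0.0017  0.0681]
 [-0.0221  0.0018  0.0881]] [-0.0004  0.0012 -0.0002]
```

View pics/c5.png

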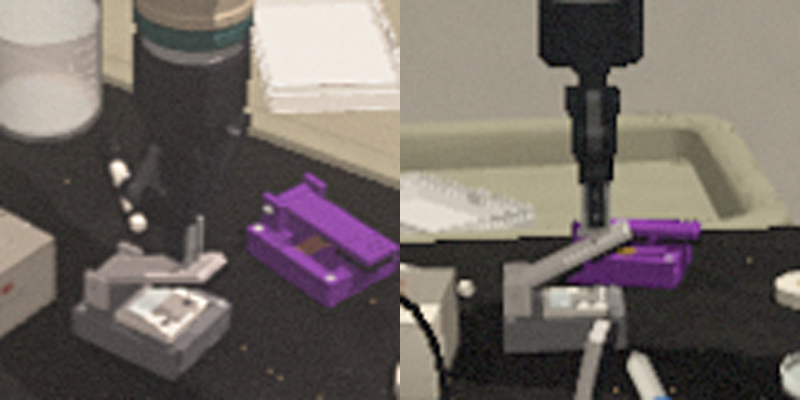

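The lever is down to roughly 0.5 rad, with the fingertips near its end and the cassette still seated. Finishing the arc slowly.

Call:
carry_out --pt "-0.003 0.002 0.011 0 0 0 1" --pt "-0.007 0.002 0.02 0 0 0 1" --pt "-0.01 0.002 0.03 0 0 0 1" --pt "-0.014 0.002 0.039 0 0 0 1" --pt "-0.016 0.002 0.048 0 0 0 1" --pt "-0.018 0.002 0.058 0 0 0 1" --pt "-0.02 0.002 0.068 0 0 0 1" --pt "-0.022 0.002 0.078 0 0 0 1" --pt "-0.022 0.002 0.085 0 0 0 1" --pt "-0.022 0.002 0.085 0 0 0 1"

```text
t: 4.57
eef_pos: [508.7, -238.9, 71.2]
orientation: [-3.141, 0.065, 0.001]
contact_force: [-1.1, -0.5, -0.4]
gripper_width: -0.003
finger_force: 0.0
```

Call:
carry_out --pt "0 0 0.001 0 0 0 1" --pt "0 0 0.002 0 0 0 1" --pt "0 0 0.003 0 0 0 1" --pt "0 0 0.004 0 0 0 1" --pt "0 0 0.005 0 0 0 1" --pt "0 0 0.006 0 0 0 1" --pt "0 0 0.006 0 0 0 1" --pt "0 0 0.006 0 0 0 1" --pt "0 0 0.006 0 0 0 1" --pt "0 0 0.006 0 0 0 1"

```text
t: 5.4
eef_pos: [509.1, -239.2, 69.6]
orientation: [3.141, -0.065, 0.001]
contact_force: [0.0, -1.1, 2.2]
gripper_width: 0.002
finger_force: 0.6
```

Call:
carry_out --pt "0 0 0.001 0 0 0 1" --pt "0 0 0.002 0 0 0 1" --pt "0 0 0.003 0 0 0 1" --pt "0 0 0.004 0 0 0 1" --pt "0 0 0.004 0 0 0 1" --pt "0 0 0.004 0 0 0 1" --pt "0 0 0.004 0 0 0 1" --pt "0 0 0.004 0 0 0 1" --pt "0 0 0.004 0 0 0 1" --pt "0 0 0.004 0 0 0 1"

```text
t: 6.23
eef_pos: [509.1, -239.2, 68.9]
orientation: [3.141, -0.065, 0.001]
contact_force: [-1.4, -0.5, 10.5]
gripper_width: 0.001
finger_force: 4.8
```

Call:
carry_out --pt "0 0 0.001 0 0 0 1" --pt "0 0 0.002 0 0 0 1" --pt "0 0 0.0025 0 0 0 1" --pt "0 0 0.0025 0 0 0 1" --pt "0 0 0.0025 0 0 0 1" --pt "0 0 0.0025 0 0 0 1" --pt "0 0 0.0025 0 0 0 1" --pt "0 0 0.0025 0 0 0 1" --pt "0 0 0.0025 0 0 0 1" --pt "0 0 0.0025 0 0 0 1"

```text
t: 7.07
eef_pos: [509.1, -239.2, 68.7]
orientation: [3.141, -0.065, 0.001]
contact_force: [-3.1, 0.9, 16.6]
gripper_width: -0.006
finger_force: 8.6
```

The force rises with almost no motion and the fingertips are at z = 43.7, so the lever is on its stop. Retreating straight up.

Call:
carry_out --pt "0 0 -0.01 0 0 0 1" --pt "0 0 -0.04 0 0 0 1" --pt "0 0 -0.1 0 0 0 1" --pt "0 0 -0.18 0 0 0 1" --pt "0 0 -0.26 0 0 0 1" --pt "0 0 -0.34 0 0 0 1" --pt "0 0 -0.4 0 0 0 1" --pt "0 0 -0.4 0 0 0 1" --pt "0 0 -0.4 0 0 0 1" --pt "0 0 -0.4 0 0 0 1"

```text
t: 7.9
eef_pos: [508.4, -238.5, 226.6]
orientation: [-3.14, 0.065, 0.002]
contact_force: [-0.6, 0.8, -0.1]
gripper_width: -0.006
finger_force: 0.0
```

Run:
```python
from h import *
b=read_camera("side")[145:225,280:360]
a=read_camera("scene")[135:215,315:395]
c=read_camera("scene")
i=np.hstack([cv2.resize(x,(400,400),interpolation=cv2.INTER_CUBIC) for x in (a,b)])
cv2.imwrite("pics/c6.png",i)
```

```text
(no output)
```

View pics/c6.png

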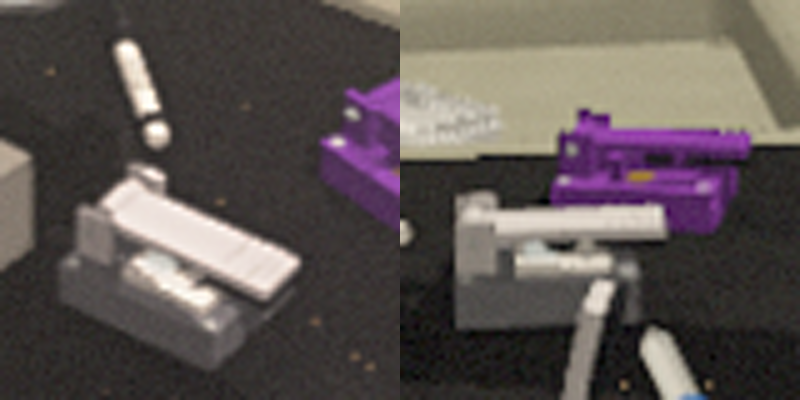

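The lever lies level over the cassette, which is still seated. The empty socket's lever is still standing. Handing in.

```bash
python3 -c "
from rig import *
print(close_job())"
```

```text
the job is handed in; nothing more can be done
None
```

I swung the loaded socket's lever fully shut, flat over the seated cassette; the empty socket's lever still stands open, the arm is clear, and the job was handed in at about 8 s.

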